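Set the feed gate of the funnel hopper to its pointer

TASK

Two gravity hoppers for sample tubes stand on the lab bench, and the one with the round flared funnel is to be set before it is filled. Pull its stiff slide gate out by the upright tab until the tab is level with the brass pointer on its side rail, then let go. Do not shift the pointer, and leave the gate of the hopper with the straight square bin as it is.

Things in the scene. Friction and masses are not known exactly. Their poses are not given: they have to be found in the camera images.
- wide: Fixed steel hopper with a round flared funnel (132 mm across on top, 207 mm tall, axis 190 mm ahead). Origin on the bench under the tab when shut; z up, x from tab to hopper, y left. Its gate slides along -x only (out, towards the robot), friction about 9 N, stays where left, starts 0 to 12 mm open, stop at 100 mm. Rails beside the gate at y +-42 to 54 mm, tops 76 mm above the bench.
- wide_tab (a point): Middle of the top edge of the funnel hopper's gate tab: an upright dark steel plate 12 mm thick (x), 44 mm wide (y), 55 mm tall, at the robot's end of the flat gate plate. Its top is 125 mm above the bench, the plate's top 72 mm. Nothing is above it; 110 mm free behind it to the hopper when shut. Axes as wide.
- wide_pointer (a point): Tip of the brass pointer on the funnel hopper's left (+y) rail: a 16 x 20 mm saddle with a thin blade pointing at the gate, top 84 mm above the bench. Point: the blade's tip, 32 mm left of the gate's middle line; axes as wide. It is 45 to 75 mm in front (-x) of the shut tab; the tab is level with it at equal x. Clamped, but shifts if shoved with about 20 N.
- slim_tab (a point): Middle of the top edge of the other hopper's gate tab, to be left alone: same frame, gate, tab and a pointer of its own, but under a straight square bin (72 mm wide, 207 mm tall). Which hopper is left or right changes. Axes: z up, x from tab to hopper.

How it is judged:
At the end, for the whole second after the job is handed in: The middle of the funnel hopper's gate tab stands level with its pointer along the gate's line, within 11 mm either way (x of wide_tab in the frame of wide_pointer between -0.011 and 0.011 m); the robot touches nothing.
It fails at once if the funnel hopper's pointer is shifted by more than 5 mm (distance of wide_pointer from where it was at the start of the episode above 0.005 m).
It fails at once if the square-bin hopper's gate is moved by more than 8 mm (distance of slim_tab from where it was at the start of the episode above 0.008 m).
It also fails if it takes over 32 s, if anything falls off the work surface, if the arm or the gripper's body presses on something with over 40 N, if the wrist force passes 120 N, or if a joint passes its speed limit or range.

ROBOT

A 7-joint arm with a two-finger parallel gripper is mounted at the origin on the work surface. World frame = base frame: x ahead of the robot, y to its left, z up, the work surface at z = 0. Lengths are in m, angles in rad, forces in N, time in s.
With the tool pointing down it reaches from about 0.425 to 0.95 m from the base axis. Payload 4.7 kg.
Tool frame: the origin (TCP) lies between the finger pads; the fingertips stand 19 mm ahead of it and the grasp point (between the pads) is the TCP; z points along the fingers, y is the line along which they close (so a half turn about z gives the same grasp; the last joint's range is limited). The gripper opens to 85 mm and grips with 20 to 120 N. Pads are 22 mm wide; open, the fingers measure 114 mm over their backs; the gripper's body (76 mm by 85 mm) begins 54 mm behind the grasp point. The pads swing forward as they close: fully open they stand 13 mm farther back than shut.
Start: joints at [1.313, 0.469, -0.049, 1.532, 0.024, 1.141, -0.082], TCP at [0.153, -0.657, 0.25] pointing down, gripper open.
Joint ranges: [-2.59, 2.59], [-0.33, 1.99], [-1.39, 1.29], [0.1, 2.45], [-1.04, 4.18], [0.21, 1.99], [-2.66, 2.66]. Speed limits (rad/s): [2.57, 2.57, 3.14, 3.14, 3.14, 3.14, 3.14].

INTERFACE

Orientations are given as a 3x3 rotation matrix whose columns are the frame's x, y, z axes.
In Python, from plant import read_state, capture, job_done gives the robot as it stands. The module is installed in compiled form; this text tells all that it offers.
- The arm moves only by the tool apply_moves, never from a script. Its argument "rows" is a list of rows, each a list of 7 numbers: the turn, a rotation vector about the tool's x, y, z in rad, then the shift along the tool's x, y, z in mm, then the opening, from -1 (shut) to 1 (fully open). In form: [[rx, ry, rz, tx, ty, tz, gripper], ...]. A call has 1 to 12 rows; each row shifts and turns the commanded pose from where the row before left it, along the tool's axes as they then stand; what a row does not reach is not made up. A row lasts 1/12 s, in which the tool goes at most 41.7 mm and 7.16 degrees, less where a joint would pass 70% of its speed; a pose out of reach is approached as far as the arm can. A call is refused whole if a number of a shift passes 41.7 or a number of a turn 0.125, either way. A call with a gripper value outside its range is refused whole. The fingers move at their own pace and stop on an object; "squeeze" is the grip in N (left out, the last holds). Time passes only in rows, so rows that do not move let the fingers close. It gives the time, the measured TCP pose, the force, the opening and the grip force at its end, in the units of the state.
- read_state(): the state, without advancing time (a new reading comes with each control period).
- capture(name): name is "scene" or "top" or "wrist"; returns a dict with "pixels" (400x640x3 uint8, red, green, blue), "fx", "fy", "cx", "cy" (pixels), "R" (3x3) and "t" (3): a world point X has camera coordinates R X + t; the wrist camera has in their place "hand_eye" (4x4, takes a point from camera to tool coordinates, whose origin is the TCP and whose axes are the flange's). Camera axes: x right, y down, z forward; pixel columns grow to the right and rows downward; lengths in m; the calibration is good to about 2 mm. A picture is of the moment at which its call begins: read the wrist's pose just before it. There is no depth.
- job_done(): hands the job in; it is judged then, once.
The state is a dict: "time_s": time; "q": joint angles; "dq": joint speeds; "effort": joint torques, N m; "position": TCP position; "ee_rot": TCP orientation; "force": force on the tool from outside, world axes, zero at the start; "wrist_torque": the same for the moment, N m; "finger_gap": opening from 0.0 (shut) to 1.0 (fully open); "gripper_force": force on a finger pad.
Only numpy, scipy, OpenCV 4.12 (cv2) and the standard library are available. Lean on these libraries where they do the work, as an engineer would, in place of code of your own. Each camera call takes 0.05 s, during which the arm holds its last target. There are 200 camera calls.

## Working session

There is one attempt and no reset: what is moved stays moved. The work goes in short steps, Python scripts to look and compute and a tool call to move; the robot and the scene stay as the last step left them, time stands still between calls to the robot, and variables do not carry over. Pictures are saved under pics/ and viewed, at most 10 in all, crops included, and the job is handed in when it is done.

Besides the shell and the picture viewer there is one more tool, called after ">>>" as a command line: name --pt "numbers of a row" for each row, then --argument value for the rest. apply_moves: Moves the arm, as the interface text tells. Its arguments: {"type":"object","properties":{"rows":{"type":"array","items":{"type":"array","items":{"type":"number"}}},"squeeze":{"type":"number"}},"required":["rows"]}

```bash
mkdir -p pics
cat > h.py <<'E'
import numpy as np, cv2
from plant import read_state, capture, job_done
def snap(n,f):
    s=read_state(); c=capture(n); cv2.imwrite('pics/'+f,c['pixels'][:,:,::-1].copy())
    np.savez('pics/'+f+'.npz',**{k:v for k,v in c.items()},pos=s['position'],rot=s['ee_rot'])
def ray(f,u,v,z):
    c=np.load('pics/'+f+'.npz'); d=np.array([(u-c['cx'])/c['fx'],(v-c['cy'])/c['fy'],1.])
    if 'hand_eye' in c:
        H=c['hand_eye']; o=c['rot']@H[:3,3]+c['pos']; d=c['rot']@H[:3,:3]@d
    else: o=-c['R'].T@c['t']; d=c['R'].T@d
    return o+d*(z-o[2])/d[2]
E
python3 - <<'E'
from h import *
snap('scene','s1.png'); snap('top','t1.png'); s=read_state(); print(s['position'],s['ee_rot'],s['time_s'])
E
```

```text
[ 0.15301852 -0.65692224  0.24936949] [[ 9.73916806e-01  2.26904920e-01 -4.60283170e-04]
 [ 2.26905378e-01 -9.73915342e-01  1.69013967e-03]
 [-6.47758345e-05 -1.75049615e-03 -9.99998466e-01]] 0.1
```

View pics/t1.png

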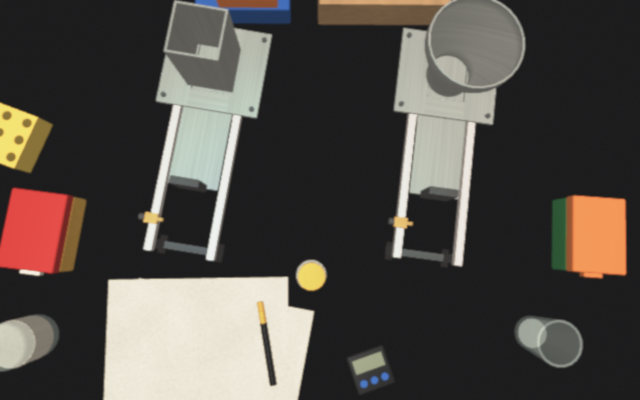

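View pics/s1.png

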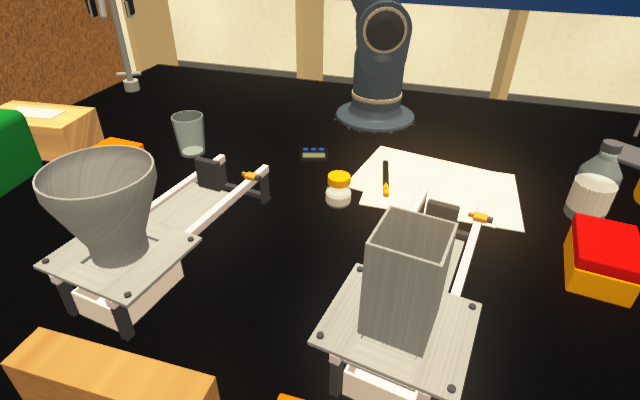

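The top view shows the funnel hopper on the right, with its tab near (440,191) and pointer tip near (411,223). The square bin is on the left, with its tab near (188,183).

Run:
```python
from h import *
f='t1.png'
for n,u,v,z in [('tab',440,191,.125),('ptr',411,223,.084),('railLtop',411,116,.076),('railLbot',397,256,.076),('railRtop',472,124,.076),('railRbot',460,264,.076),('slimtab',188,182,.125),('slimrailRbot',212,258,.076)]: print(n,ray(f,u,v,z).round(4))
im=cv2.imread('pics/t1.png')[150:280,370:500]; cv2.imwrite('pics/t1c.png',cv2.resize(im,None,fx=4.5,fy=4.5,interpolation=cv2.INTER_CUBIC))
```

```text
tab [ 0.569  -0.1817  0.125 ]
ptr [ 0.5246 -0.1467  0.084 ]
railLtop [ 0.6965 -0.155   0.076 ]
railLbot [ 0.4743 -0.1249  0.076 ]
railRtop [ 0.6829 -0.2534  0.076 ]
railRbot [ 0.4606 -0.2227  0.076 ]
slimtab [0.5855 0.1853 0.125 ]
slimrailRbot [0.4753 0.159  0.076 ]
```

View pics/t1c.png

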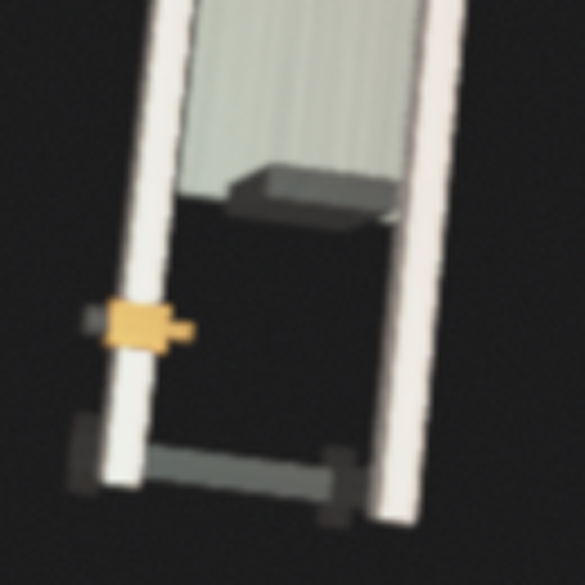

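Run:
```python
from h import *
f='t1.png'
tab=ray(f,444,191.6,.125);ptr=ray(f,413.1,223.3,.084)
a=np.arctan2(-.0303,.2222);ex=np.array([np.cos(a),np.sin(a),0]);ey=np.array([-ex[1],ex[0],0])
d=ptr-tab;print(tab,ptr,a,d@ex,d@ey)
s=read_state();R=np.array(s['ee_rot'])
print(R.T@(np.r_[tab[:2],.25]-s['position'])*1000)
```

```text
[ 0.56801214 -0.18759786  0.125     ] [ 0.52407019 -0.14994893  0.084     ] -0.13552771398550073 -0.048625875592768895 0.03136655590956171
[ 5.10661445e+02 -3.62919227e+02 -2.83033454e-02]
```

>>> apply_moves --pt "0 0 0 28.4 -20.2 0 1" --pt "0 0 0 28.4 -20.2 0 1" --pt "0 0 0 28.4 -20.2 0 1" --pt "0 0 0 28.4 -20.2 0 1" --pt "0 0 0 28.4 -20.2 0 1" --pt "0 0 0 28.4 -20.2 0 1" --pt "0 0 0 28.4 -20.2 0 1" --pt "0 0 0 28.4 -20.2 0 1" --pt "0 0 0 28.4 -20.2 0 1"

```text
time_s: 0.85
position: [0.3615, -0.4207, 0.2501]
ee_rot: [[0.974, 0.227, -0.0], [0.227, -0.974, 0.0], [-0.0, -0.0, -1.0]]
force: [0.0, -0.6, 0.5]
finger_gap: 1.004
gripper_force: 0.0
```

>>> apply_moves --pt "0 0 0 28.4 -20.2 0 1" --pt "0 0 0 28.4 -20.2 0 1" --pt "0 0 0 28.4 -20.2 0 1" --pt "0 0 0 28.4 -20.2 0 1" --pt "0 0 0 28.4 -20.2 0 1" --pt "0 0 0 28.4 -20.2 0 1" --pt "0 0 0 28.4 -20.2 0 1" --pt "0 0 0 28.4 -20.2 0 1" --pt "0 0 0 28.4 -20.2 0 1"

```text
time_s: 1.6
position: [0.5692, -0.186, 0.25]
ee_rot: [[0.974, 0.227, -0.001], [0.227, -0.974, -0.0], [-0.001, -0.0, -1.0]]
force: [-0.0, -0.2, 0.5]
finger_gap: 0.998
gripper_force: 0.0
```

>>> apply_moves --pt "0 0 -0.11 0 0 0 1" --pt "0 0 -0.11 0 0 0 1" --pt "0 0 -0.11 0 0 0 1" --pt "0 0 -0.11 0 0 0 1" --pt "0 0 -0.11 0 0 0 1" --pt "0 0 -0.11 0 0 0 1" --pt "0 0 -0.11 0 0 0 1" --pt "0 0 -0.11 0 0 0 1" --pt "0 0 -0.11 0 0 0 1" --pt "0 0 -0.11 0 0 0 1" --pt "0 0 -0.11 0 0 0 1" --pt "0 0 0 0 0 0 1"

```text
time_s: 2.6
position: [0.5682, -0.1874, 0.2498]
ee_rot: [[0.13, 0.992, -0.001], [0.992, -0.13, 0.001], [0.0, -0.001, -1.0]]
force: [-0.1, 0.3, -0.4]
finger_gap: 1.0
gripper_force: 0.0
```

Run:
```python
from h import *
snap('wrist','w1.png'); s=read_state(); print(s['position'],s['ee_rot'],s['time_s'],s['q'],s['force'])
```

```text
[ 0.56823223 -0.1874496   0.2498532 ] [[ 1.34015475e-01  9.90978940e-01 -7.70138580e-04]
 [ 9.90979161e-01 -1.34015114e-01  5.01982200e-04]
 [ 3.94243578e-04 -8.30464667e-04 -9.99999577e-01]] 2.65 [ 0.65729264  0.39754237 -0.54169737  1.6993358   0.22454661  1.10798092
 -0.08544964] [0.49205083 0.05560156 0.58730173]
```

View pics/w1.png

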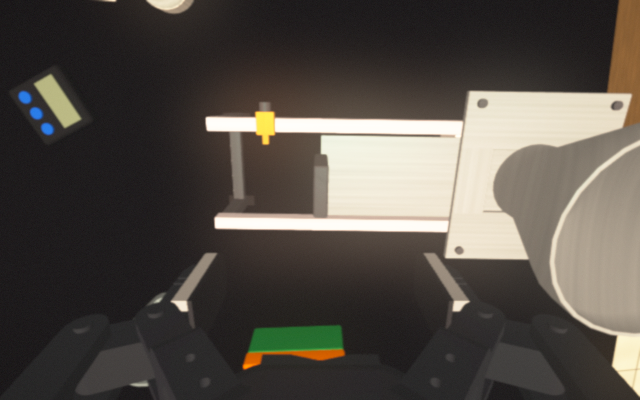

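Run:
```python
from h import *
f='w1.png'
im=cv2.imread('pics/w1.png')[110:240,200:360]; cv2.imwrite('pics/w1c.png',cv2.resize(im,None,fx=4.5,fy=4.5,interpolation=cv2.INTER_CUBIC))
p=ray(f,207,124,.076);q=ray(f,460,129,.076);a=np.arctan2(q[1]-p[1],q[0]-p[0]);print('yaw',a)
ex=np.array([np.cos(a),np.sin(a),0]);ey=np.array([-ex[1],ex[0],0])
tab=ray(f,320,186,.125);ptr=ray(f,266,144,.084)
d=ptr-tab;print(tab,ptr,d@ex,d@ey)
```

```text
yaw -0.14997589938433764
[ 0.56813016 -0.18141633  0.125     ] [ 0.52386189 -0.14814152  0.084     ] -0.048743070810501894 0.026286979810365724
```

View pics/w1c.png

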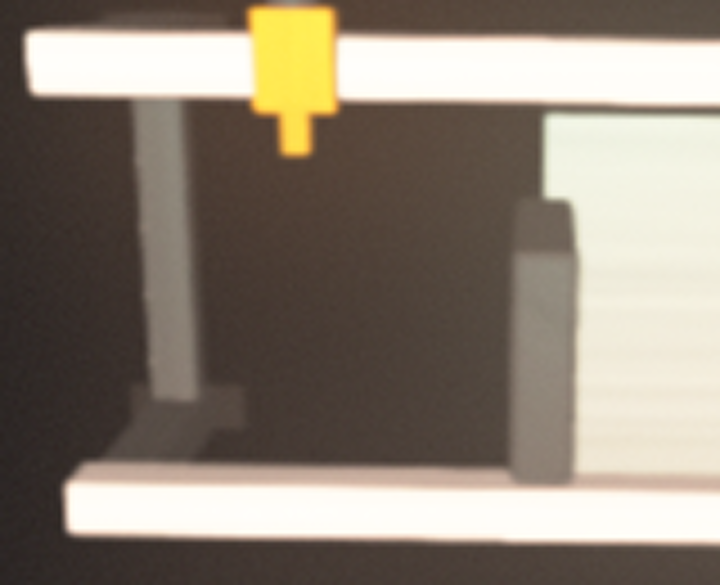

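>>> apply_moves --pt "0 0 0 0 0 29 1" --pt "0 0 0 0 0 29 1" --pt "0 0 0 0 0 29 1" --pt "0 0 0 0 0 29 1" --pt "0 0 0 0 0 29 1" --pt "0 0 0 0 0 0 1" --pt "0 0 0 0 0 0 1"

```text
time_s: 3.23
position: [0.5677, -0.1871, 0.1042]
ee_rot: [[0.133, 0.991, -0.003], [0.991, -0.133, 0.001], [0.001, -0.003, -1.0]]
force: [0.5, 0.1, 0.3]
finger_gap: 1.0
gripper_force: 0.0
```

>>> apply_moves --pt "0 0 0 0 0 0 -1" --pt "0 0 0 0 0 0 -1" --pt "0 0 0 0 0 0 -1" --pt "0 0 0 0 0 0 -1" --pt "0 0 0 0 0 0 -1" --pt "0 0 0 0 0 0 -1" --pt "0 0 0 0 0 0 -1" --pt "0 0 0 0 0 0 -1" --pt "0 0 0 0 0 0 -1" --pt "0 0 0 0 0 0 -1" --pt "0 0 0 0 0 0 -1" --pt "0 0 0 0 0 0 -1" --squeeze 40

```text
time_s: 4.23
position: [0.5686, -0.1875, 0.106]
ee_rot: [[0.133, 0.991, 0.0], [0.991, -0.133, -0.0], [-0.0, 0.0, -1.0]]
force: [-2.4, 0.1, 5.4]
finger_gap: 0.136
gripper_force: 40.2
```

Grip is confirmed: the opening of about 11.6 mm fits the 12 mm plate. Next is a 49 mm pull.

>>> apply_moves --pt "0 0 0 0 -5 0 -1" --pt "0 0 0 0 -5 0 -1" --pt "0 0 0 0 -5 0 -1" --pt "0 0 0 0 -5 0 -1" --pt "0 0 0 0 -5 0 -1" --pt "0 0 0 0 -5 0 -1" --pt "0 0 0 0 -5 0 -1" --pt "0 0 0 0 -5 0 -1" --pt "0 0 0 0 -5 0 -1" --pt "0 0 0 0 -4 0 -1" --pt "0 0 0 0 0 0 -1" --pt "0 0 0 0 0 0 -1"

```text
time_s: 5.23
position: [0.5226, -0.1808, 0.106]
ee_rot: [[0.132, 0.991, 0.006], [0.991, -0.132, 0.0], [0.001, 0.006, -1.0]]
force: [6.7, 0.8, -0.9]
finger_gap: 0.135
gripper_force: 41.5
```

Run:
```python
from h import *
snap('wrist','w2.png'); s=read_state(); print(s['position'],s['time_s'],s['force'],s['finger_gap'])
```

```text
[ 0.52257684 -0.18076484  0.1060633 ] 5.2833 [ 6.37207496  0.54032873 -0.64742351] 0.13173046910976866
```

View pics/w2.png

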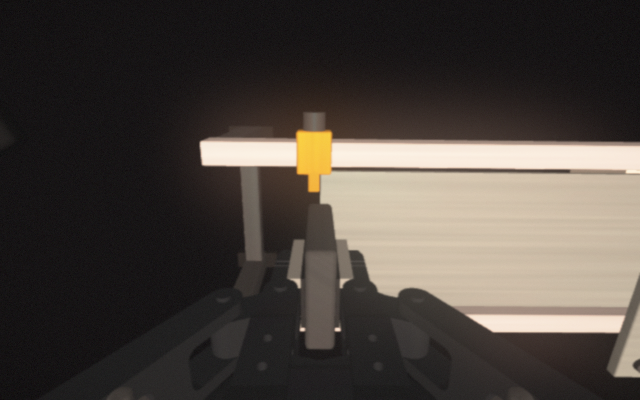

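The tab is between the pads, and the pointer tip, at about (314,190), lies slightly further out than the tab at about (320,240).

Run:
```python
from h import *
p=ray('w2.png',314,189,.084);s=read_state()
print(p,(np.array(s['ee_rot']).T@(p-s['position'])*1000))
```

```text
[ 0.5237067  -0.14683174  0.084     ] [33.76244349 -3.49726409 22.07684432]
```

>>> apply_moves --pt "0 0 0 0 -2 0 -1" --pt "0 0 0 0 -2 0 -1" --pt "0 0 0 0 0 0 -1" --pt "0 0 0 0 0 0 -1" --pt "0 0 0 0 0 0 -1"

```text
time_s: 5.7
position: [0.5192, -0.1803, 0.1061]
ee_rot: [[0.132, 0.991, 0.007], [0.991, -0.132, 0.0], [0.001, 0.007, -1.0]]
force: [7.1, 0.1, -2.6]
finger_gap: 0.133
gripper_force: 41.7
```

>>> apply_moves --pt "0 0 0 0 0 0 0.3" --pt "0 0 0 0 0 0 0.3" --pt "0 0 0 0 0 0 0.3" --pt "0 0 0 0 0 0 0.3" --pt "0 0 0 0 0 0 0.3" --pt "0 0 0 0 0 0 0.3" --pt "0 0 0 0 0 -20 0.3" --pt "0 0 0 0 0 -30 0.3" --pt "0 0 0 0 0 -30 0.3" --pt "0 0 0 0 0 -30 0.3" --pt "0 0 0 0 0 -30 0.3" --pt "0 0 0 0 0 0 0.3"

```text
time_s: 6.7
position: [0.5193, -0.1807, 0.2515]
ee_rot: [[0.132, 0.991, 0.011], [0.991, -0.132, -0.004], [-0.003, 0.011, -1.0]]
force: [1.7, 0.4, -0.1]
finger_gap: 0.651
gripper_force: 0.0
```

>>> apply_moves --pt "0 0 0 0 0 0 1" --pt "0 0 0 0 0 0 1" --pt "0 0 0 0 0 0 1" --pt "0 0 0 0 0 0 1"

```text
time_s: 7.03
position: [0.5152, -0.1802, 0.2439]
ee_rot: [[0.131, 0.991, -0.003], [0.991, -0.131, 0.001], [0.001, -0.003, -1.0]]
force: [-0.0, 0.7, -0.2]
finger_gap: 1.002
gripper_force: 0.0
```

Run:
```python
from h import *
snap('wrist','w3.png'); s=read_state(); print(s['position'],s['time_s'],s['force'],s['finger_gap'])
im=cv2.imread('pics/w3.png')[100:240,240:400]; cv2.imwrite('pics/w3c.png',cv2.resize(im,None,fx=4,fy=4,interpolation=cv2.INTER_CUBIC))
```

```text
[ 0.51532661 -0.18024719  0.2439709 ] 7.0833 [ 0.78324556 -0.22524585 -0.26977965] 0.9955891149759958
```

View pics/w3c.png

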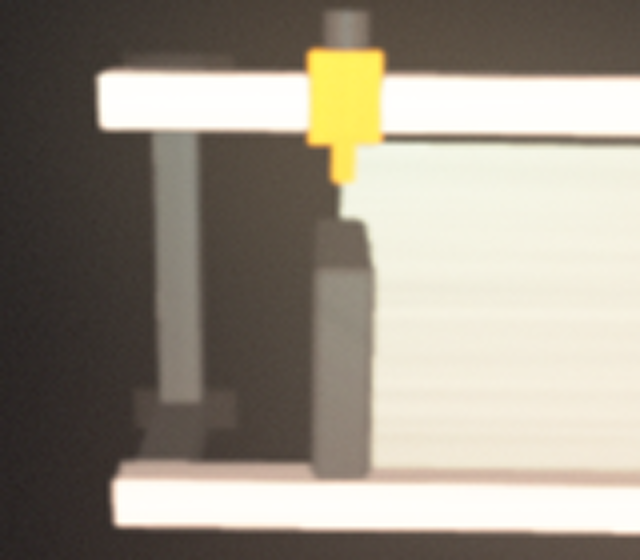

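The tab's top centre is at crop (342,372), directly in line with the pointer tip at (343,183), and the gripper is clear above.

Run:
```python
from h import *
t=ray('w3.png',240+342/4,100+372/4,.125);p=ray('w3.png',240+343/4,100+183/4,.084)
ex=np.array([np.cos(-.14),np.sin(-.14),0]);e=(t-p)@ex;print(t,p,e)
if abs(e)<.005: print(job_done())
```

```text
[ 0.51868243 -0.17871859  0.125     ] [ 0.52330738 -0.14845688  0.084     ] -0.0003568937650578252
the job is handed in; nothing more can be done
None
```

The funnel hopper's gate is pulled out about 50 mm, its tab measures within 0.5 mm of the brass pointer, the gripper is clear above it, and the job is handed in at about 7 s (no verdict came back).

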